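Load a connector nut into its nest and close the keeper

TASK

Get the assembly fixture ready for the next bulkhead connector: slide the loose brass nut across its top until it drops into the hexagonal nest in the bar and lies fully home, then swing the keeper over it until it comes up against its stop. Slide the nut, do not lift it off the fixture (a dropped nut ends up in the live board next door), feel your way and push gently, since nut and fixture mark easily, and leave the other things on the bench alone.

Things in the scene. Friction and masses are not known exactly. Their poses are not given: they have to be found in the camera images.
- fixture: connector assembly fixture: heavy aluminium base, 110 (x) x 200 (y) x 16 mm, fixed on the bench; origin at the centre of its underside, x across it towards its fence, y along it, z up. A steel bar, 42 mm wide, lies flush in a channel along it (x = 3 to 45 mm) and sticks out at both ends; base and bar make one flat top 16 mm above the origin. Pushes above 40 N mark it, above 25 N the nut
- fence (a point): point on the straight steel fence along the +x side: on its inner face, at the level of the flat top, at x = 37.5, y = 0 mm of the fixture; axes as the fixture's. The fence is 190 mm long (along y) and 4.5 mm high. A flat steel bridge, 7 mm high, crosses the bar at y = 57 to 79 mm under the keeper's pivot
- nut_center (a point): loose brass hexagon nut, 24 mm across flats, 27.7 across corners, 10 mm thick, 16 mm bore, about 26 g, lying flat on the fixture's top at the -y end. The point is its centre, half-way up: 5 mm above the top, or level with it when home in the nest (the nut then stands 5 mm proud). Its x axis points to the middle of a flat, its z axis up
- keeper (a joint): swing angle of the keeper, rad: 0 closed against its stop, lying over the nest, up to 1.75 open to the -x side. About 3 N at the knob moves it; it stays where it is left. It is a slotted flat steel arm, 30 mm wide, 4 mm thick, whose underside passes 7 mm above the top: it clears a nut that is home, wherever the nest is, and strikes one that is not
- keeper_pivot (a point): the keeper's upright axis, at the level of the flat top, at x = 25, y = 68 mm of the fixture; the pivot screw stands 16 mm above the top. At angle q the arm points along (-sin q, -cos q) in the fixture's x, y. A stop dowel, 6 mm thick and 14.5 mm tall, stands at x = 43.5, y = 46 mm
- keeper_knob (a point): middle of the keeper's upright black thumb knob, 12.5 mm thick, 106 mm from the pivot axis, reaching from 11 to 35 mm above the flat top (this point is 24 mm above it)
- nest_line (a point): point on the bar's centre line, at the level of the flat top, at x = 25, y = 8 mm of the fixture. The hexagonal nest, 26 mm across flats and 5 mm deep, lies on this line, its centre anywhere from 25 mm before (-y) to 25 mm beyond this point: the bar was locked where the last job left it. Two nest sides are parallel to the fence: a nut slid along with a flat on the fence comes over it in line and drops in
- torque_wrench: blue torque wrench, 22 x 122 x 16 mm, lying on the bench before the fixture's -x side; origin at its underside; leave it alone
- coupler_a: small gold and silver coaxial coupler, 11 x 32 x 10 mm, on the bench beside the fixture's -y end; origin at its underside; leave it alone
- coupler_b: a second coupler like it, near it; leave it alone
- tee: metal tee connector, 27 x 50 x 18 mm, on the bench behind the fence; origin at its underside; leave it alone
- cutters: red side cutters, 56 x 117 x 11 mm, on the bench at the left; origin at its underside; leave them alone

How it is judged:
By the outcome, as a careful person would: the job done as asked, in the order asked, and still so for the second after the job is handed in, with the robot touching nothing.
It also fails if it takes over 72 s, if anything falls off the work surface, if the arm or the gripper's body presses on something with over 40 N, if the wrist force passes 120 N, or if a joint passes its speed limit or range.

ROBOT

A 6-joint arm with a two-finger parallel gripper is mounted at the origin on a cart in front of the work surface, level with it; the furniture and walls round the work are solid. World frame = base frame: x ahead of the robot, y to its left, z up, the work surface at z = 0. Lengths are in m, angles in rad, forces in N, time in s.
With the tool pointing down it reaches from about 0.35 to 0.725 m from the base axis. Payload 6 kg.
Tool frame: the origin (TCP) lies midway between the tips of the shut fingers; the grasp point (between the pads) lies 19 mm behind it; z points along the fingers, y is the line along which they close (so a half turn about z gives the same grasp; the last joint's range is limited). The gripper opens to 85 mm and grips with 20 to 120 N. Pads are 22 mm wide; open, the fingers measure 114 mm over their backs; the gripper's body (76 mm by 85 mm) begins 54 mm behind the grasp point. The pads swing forward as they close: fully open they stand 13 mm farther back than shut.
Start: joints at [-0.855, 0.04, 0.085, 0, -1.615, -0.334], TCP at [0.224, -0.557, 0.211] pointing down, gripper open.
Joint ranges: [-2.56, 2.56], [-1.29, 2.01], [-1.08, 1.49], [-3.29, 1.98], [-2.81, -0.18], [-2.99, 2.99]. Speed limits (rad/s): [2.57, 2.57, 3.01, 3.14, 3.14, 3.14].

INTERFACE

Orientations are given as a unit quaternion [x, y, z, w].
In Python, from workcell import readout, imaging, bot gives the robot as it stands.
- The arm moves only by the tool carry_out, never from a script. Its argument "increments" is a list of rows, each a list of 7 numbers: the turn, a rotation vector about the world's x, y, z in degrees, then the shift along the world's x, y, z in cm, then the closure, from 0 (fully open) to 1 (shut). A call has 1 to 12 rows; each row shifts and turns the commanded pose from where the row before left it; what a row does not reach is not made up. A row lasts 1/8 s, in which the tool goes at most 62.5 mm and 10.7 degrees, less where a joint would pass 70% of its speed; a pose out of reach is approached as far as the arm can. A call with a gripper value outside its range is refused whole. The fingers move at their own pace and stop on an object; the grip force is fixed at half the most. Time passes only in rows, so rows that do not move let the fingers close. It gives the time, the measured TCP pose, the force, the opening and the grip force at its end, in the units of the state.
- readout.get_obs(): the state, without advancing time (a new reading comes with each control period).
- imaging.grab_frame(name): name is "side" or "top"; returns a dict with "frame" (420x560x3 uint8, blue, green, red), "fov_y" (degrees; the focal length in pixels is half the picture's height over the tangent of half this angle, whatever the lens; pixels are square), "cx", "cy" (the principal point, pixels), "xyz" and "attitude" of the camera in the world. Camera axes: x right, y up, looking along -z (the intrinsics and any distortion apply to the point x, -y, -z); pixel columns grow to the right and rows downward; lengths in m; the calibration is good to about 2 mm. A picture is of the moment at which its call begins. There is no depth.
- bot.close_job(): hands the job in; it is judged then, once.
Trained networks look in a picture, given as the dict that the camera call returned (one of the last four; its "shot" number tells which), for a name from the list of things; names that differ only in an ending like _2 or _b are one class to them, and where a whole thing is asked for, a point or a joint stands for the part that bears it (a point fixed in the world has none). Each returns a list of dicts, best first, with "p" (0 to 1); they miss things now and then, are a little off and sometimes report something else, mostly with a low value. They report only what shows in the picture. A call takes as long as a camera call.
- imaging.spot_in(picture, target): "xyz" ([x, y, z] in m, in the coordinates of the camera as it stood for that picture, good to about 4 mm: the middle of the surface that is visible of it).
The state is a dict: "time": time; "q": joint angles; "dq": joint speeds; "joint_efforts": joint torques, N m; "tcp_pos": TCP position; "tool_rot": TCP orientation; "force": force on the tool from outside, world axes, zero at the start; "wrist_torque": the same for the moment, N m; "finger_gap": finger opening in m; "finger_force": force on a finger pad.
Only numpy, scipy, OpenCV 4.12 (cv2) and the standard library are available. Lean on these libraries where they do the work, as an engineer would, in place of code of your own. Each camera call takes 0.05 s, during which the arm holds its last target. There are 200 camera calls.

## Working session

There is one attempt and no reset: what is moved stays moved. The work goes in short steps, Python scripts to look and compute and a tool call to move; the robot and the scene stay as the last step left them, time stands still between calls to the robot, and variables do not carry over. Pictures are saved under pics/ and viewed, at most 10 in all, crops included, and the job is handed in when it is done.

Besides the shell and the picture viewer there is one more tool, called after "Call:" by a JSON object that holds its "method" and its "body". carry_out: Moves the arm, as the interface text tells. Its arguments: {"type":"object","properties":{"increments":{"type":"array","items":{"type":"array","items":{"type":"number"}}}},"required":["increments"]}

```bash
ls; mkdir -p pics; cat > h.py <<'E'
import numpy as np, cv2
from scipy.spatial.transform import Rotation as R
from workcell import readout, imaging, bot
def world(p,c): return R.from_quat(p["attitude"]).apply(c)+np.array(p["xyz"])
def ray(p,u,v,z):
    f=p["frame"].shape[0]/2/np.tan(np.radians(p["fov_y"])/2)
    d=R.from_quat(p["attitude"]).apply([(u-p["cx"])/f,-(v-p["cy"])/f,-1]); o=np.array(p["xyz"])
    return o+d*(z-o[2])/d[2]
def proj(p,X):
    f=p["frame"].shape[0]/2/np.tan(np.radians(p["fov_y"])/2)
    c=R.from_quat(p["attitude"]).inv().apply(np.array(X)-p["xyz"])
    return np.array([p["cx"]+f*c[0]/-c[2],p["cy"]+f*c[1]/c[2]])
E
cat > a.py <<'E'
from h import *
np.set_printoptions(precision=4,suppress=True)
o=readout.get_obs(); print(o["time"],o["tcp_pos"],o["tool_rot"],o["force"],o["finger_gap"])
for n in("top","side"):
    p=imaging.grab_frame(n); cv2.imwrite(f"pics/{n}1.png",p["frame"])
    print(n,{k:v for k,v in p.items() if k!="frame"})
    for t in("nut_center","fixture","keeper_knob","keeper","torque_wrench","tee","coupler_a"):
        for d in imaging.spot_in(p,t)[:2]: print(t,round(d["p"],2),world(p,d["xyz"]))
E
python3 a.py
```

```text
pics
0.0 [ 0.2235 -0.5564  0.2096] [-0.1898  0.9818  0.0009 -0.0002] [-0.2738 -0.2235  1.0834] 0.0856985505940192
top {'fov_y': 45.72554362971372, 'cx': 273.8656772524317, 'cy': 215.331560838273, 'xyz': array([0.3614, 0.2303, 1.1972]), 'attitude': array([-0.0544,  0.0649,  0.7114, -0.6977]), 'shot': 1}
nut_center 0.66 [0.6309 0.1136 0.008 ]
nut_center 0.54 [0.5755 0.2478 0.0132]
fixture 0.79 [0.5739 0.2454 0.0163]
fixture 0.35 [0.5584 0.309  0.023 ]
keeper_knob 0.85 [0.559  0.3077 0.023 ]
keeper 0.77 [0.5578 0.3075 0.026 ]
torque_wrench 0.71 [0.4488 0.2342 0.0132]
torque_wrench 0.57 [0.5556 0.306  0.0257]
tee 0.41 [0.6573 0.215  0.0156]
coupler_a 0.47 [0.526  0.1105 0.0088]
side {'fov_y': 45.71499535422278, 'cx': 269.8246883417329, 'cy': 207.1363112369815, 'xyz': array([ 0.3833, -0.5657,  0.5126]), 'attitude': array([ 0.5013, -0.053 , -0.0857,  0.8594]), 'shot': 2}
nut_center 0.62 [0.5651 0.1779 0.0233]
fixture 0.84 [0.5716 0.2256 0.0152]
keeper_knob 0.58 [0.5448 0.2992 0.0256]
keeper 0.86 [0.5443 0.2971 0.0278]
torque_wrench 0.88 [0.4482 0.2166 0.0131]
torque_wrench 0.49 [0.5445 0.2995 0.027 ]
tee 0.73 [0.66   0.203  0.0107]
coupler_a 0.54 [0.5276 0.1018 0.004 ]
```

```bash
python3 - <<'E'
import cv2,numpy as np
from h import *
for n in("top","side"):
    p=cv2.imread(f"pics/{n}1.png")
    cv2.imwrite(f"pics/{n}1b.png",cv2.resize(p,(784,588)))
E
```

```text
(no output)
```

View pics/top1.png

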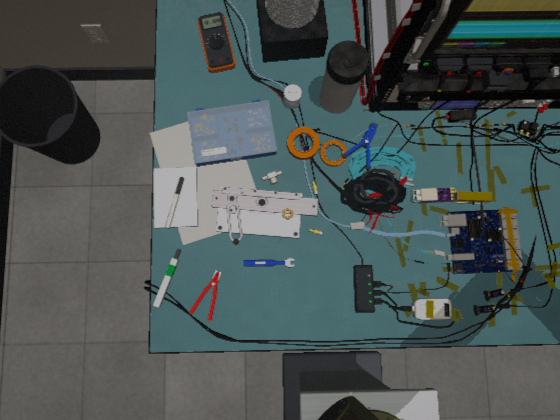

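View pics/side1.png

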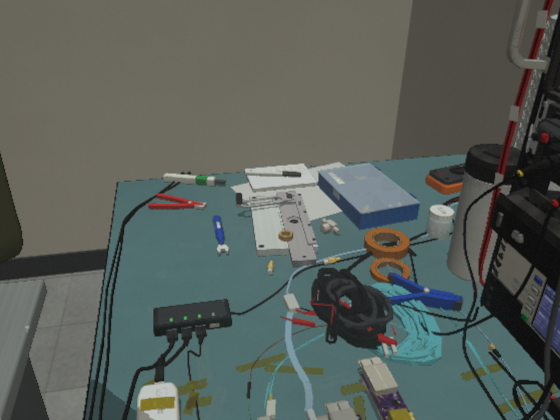

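Top view: the fixture lies around (260,212), the nut at (288,213), the keeper knob end near (236,240), and the bar from (212,198) to (317,207). Side view: the nut is at (286,235). I need close-ups for the pose.

```bash
python3 - <<'E'
import cv2,numpy as np
a=cv2.imread("pics/top1.png")[165:265,200:335]; b=cv2.imread("pics/side1.png")[180:280,225:345]
cv2.imwrite("pics/c1.png",cv2.resize(a,None,fx=5.9,fy=5.9,interpolation=cv2.INTER_CUBIC))
cv2.imwrite("pics/c2.png",cv2.resize(b,None,fx=6,fy=6,interpolation=cv2.INTER_CUBIC))
E
```

```text
(no output)
```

View pics/c1.png

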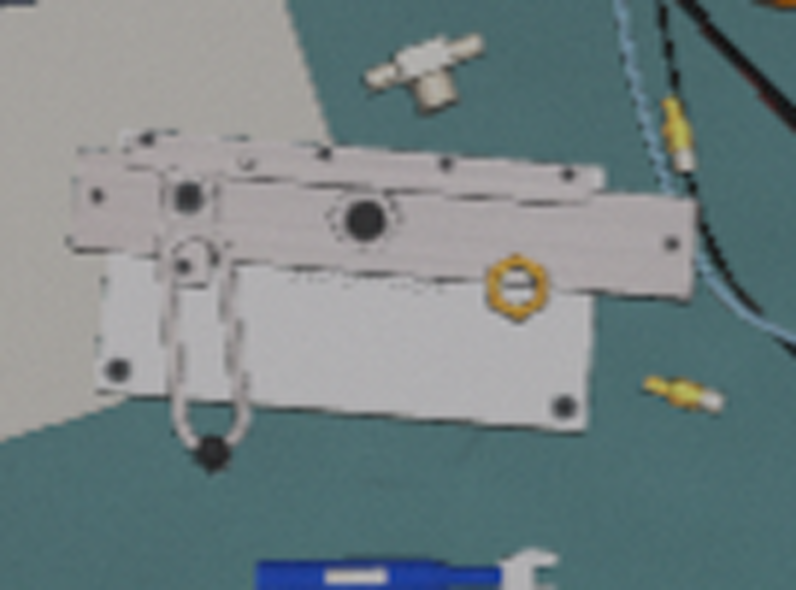

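View pics/c2.png

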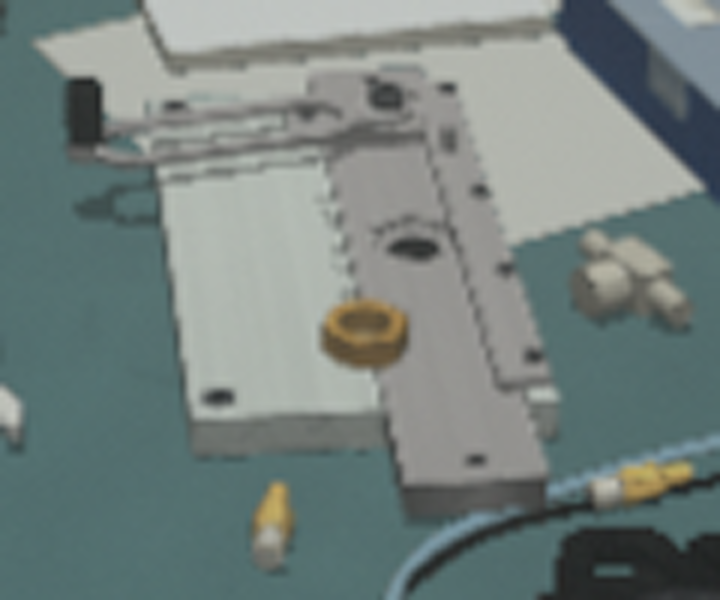

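```bash
cat > m.py <<'E'
from h import *
np.set_printoptions(precision=4,suppress=True)
P={n:imaging.grab_frame(n) for n in("top","side")}
T=dict(o=(200,165),s=5.9); S=dict(o=(225,180),s=6)
def g(n,X,Y,z):
    k=T if n=="top" else S
    return ray(P[n],k["o"][0]+(X+.5)/k["s"]-.5,k["o"][1]+(Y+.5)/k["s"]-.5,z)
for name,t,s,z in [("pivot top",(188,197),(387,93),.032),("nest hole",(365,220),(413,248),.011),("nut top",(517,286),(368,318),.026),
 ("corner -x+y",(97,392),(150,100),.016),("corner -x-y",(587,430),(190,415),.016),("knob top",(212,455),(85,80),.051),
 ("fence in -y (top edge z20.5)",(600,200),(500,386),.0205),("fence in +y",(125,166),None,.0205),("fence in +y2 z16",(420,190),(425,135),.016),
 ("bar end -y hi",(695,203),(545,478),.016),("bar end -y lo",(690,297),(405,486),.016)]:
    print(name,g("top",*t,z),g("side",*s,z) if s else "")
for n in P:
  for t in("nut_center","keeper_knob"):
    for d in imaging.spot_in(P[n],t)[:2]: print(n,t,round(d["p"],2),world(P[n],d["xyz"]))
E
python3 m.py
```

```text
pivot top [0.6037 0.3112 0.032 ] [0.6052 0.3091 0.032 ]
nest hole [0.5971 0.24   0.011 ] [0.5982 0.2414 0.011 ]
nut top [0.5658 0.1788 0.026 ] [0.5684 0.1798 0.026 ]
corner -x+y [0.5271 0.3496 0.016 ] [0.5296 0.349  0.016 ]
corner -x-y [0.5078 0.1515 0.016 ] [0.5087 0.1534 0.016 ]
knob top [0.4964 0.3011 0.051 ] [0.5005 0.3024 0.051 ]
fence in -y (top edge z20.5) [0.6019 0.1437 0.0205] [0.6003 0.1441 0.0205]
fence in +y [0.6195 0.3377 0.0205] 
fence in +y2 z16 [0.6083 0.2172 0.016 ] [0.6182 0.3058 0.016 ]
bar end -y hi [0.6008 0.1044 0.016 ] [0.6024 0.1025 0.016 ]
bar end -y lo [0.5617 0.1078 0.016 ] [0.5622 0.1064 0.016 ]
top keeper_knob 0.83 [0.5607 0.3067 0.0276]
side nut_center 0.68 [0.6613 0.2011 0.008 ]
side nut_center 0.49 [0.5666 0.1748 0.0218]
side keeper_knob 0.64 [0.5441 0.3035 0.0231]
```

The crops show the nest hole at c1 (365,220), the nut at (517,286) with corners up and down (it needs about 30° of turn), the pivot at (188,197) and the knob at (212,455). The fit gives the fixture origin at about (0.573, 0.2445) and its yaw at about -5.4°. The nest is at y≈-1 mm and the nut at fixture (0,-65). Next I go over the nut.

Call:
{"method": "carry_out", "body": {"increments": [[0,0,0,2.1,4.5,0,0.6],[0,0,-2,2.1,4.5,0,0.6],[0,0,-2,2.1,4.5,0,0.6],[0,0,-2,2.1,4.5,0,0.6],[0,0,-2,2.1,4.5,0,0.6],[0,0,-2,2.1,4.5,0,0.6],[0,0,-2,2.1,4.5,0,0.6],[0,0,-2,2.1,4.5,0,0.6],[0,0,-2,2.1,4.5,0,0.6],[0,0,-2,2.1,4.5,0,0.6],[0,0,-2,2.1,4.5,0,0.6],[0,0,-2,2.1,4.5,0,0.6]]}}

```text
time: 2.6
tcp_pos: [0.476, -0.0151, 0.2109]
tool_rot: [0.001, 1.0, 0.0, 0.0]
force: [0.7, -1.1, 0.5]
finger_gap: 0.0338
finger_force: 0.0
```

Call:
{"method": "carry_out", "body": {"increments": [[0,0,0,1.5,3.3,-1.5,0.6],[0,0,0,1.5,3.3,-1.5,0.6],[0,0,0,1.5,3.3,-1.5,0.6],[0,0,0,1.5,3.3,-1.5,0.6],[0,0,0,1.5,3.3,-1.5,0.6],[0,0,0,1.5,3.1,-1.5,0.6],[0,0,0,0,0,0,0.6],[0,0,0,0,0,0,0.6]]}}

```text
time: 3.6
tcp_pos: [0.5656, 0.179, 0.1208]
tool_rot: [0.001, 1.0, -0.0, 0.0]
force: [0.6, -0.5, 0.2]
finger_gap: 0.034
finger_force: 0.0
```

Call:
{"method": "carry_out", "body": {"increments": [[0,0,0,0.1,0,-2,0.6],[0,0,0,0,0,-2,0.6],[0,0,0,0,0,-2,0.6],[0,0,0,0,0,-2,0.6],[0,0,0,0,0,-0.6,0.6],[0,0,0,0,0,0,0.6]]}}

```text
time: 4.35
tcp_pos: [0.5665, 0.1791, 0.0343]
tool_rot: [0.001, 1.0, -0.0, -0.0]
force: [-0.7, 0.5, 0.1]
finger_gap: 0.0343
finger_force: 0.0
```

```bash
python3 - <<'E'
from h import *
p=imaging.grab_frame("side"); cv2.imwrite("pics/c3.png",cv2.resize(p["frame"][180:280,225:345],None,fx=6,fy=6,interpolation=cv2.INTER_CUBIC))
o=readout.get_obs();print(o["tcp_pos"],o["force"])
E
```

```text
[0.56691361 0.17934704 0.03503994] [ 0.55818694 -0.0298455  -0.81974742]
```

View pics/c3.png

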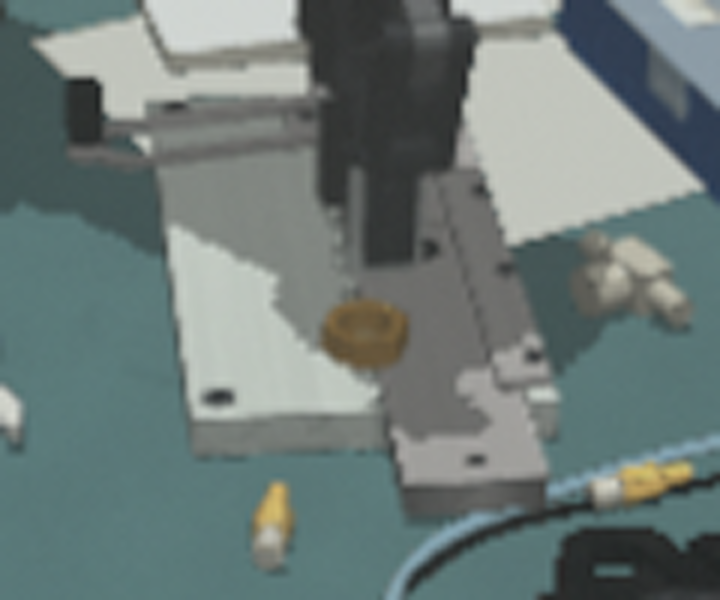

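```bash
python3 - <<'E'
from h import *
np.set_printoptions(precision=4,suppress=True)
p=imaging.grab_frame("side")
def c(X): return (proj(p,X)-[225,180])*6
for z in(.035,.04,.045,.05,.055): print(z,c([.567,.1475,z]),ray(p,225+390/6,180+265/6,z))
for n in("nut_center",):
  print([(round(d["p"],2),world(p,d["xyz"])) for d in imaging.spot_in(p,n)])
E
```

```text
0.035 [386.6748 348.0957] [0.5789 0.1927 0.035 ]
0.04 [387.0953 333.7102] [0.5769 0.1848 0.04  ]
0.045 [387.5182 319.2433] [0.5748 0.1768 0.045 ]
0.05 [387.9434 304.6944] [0.5728 0.1689 0.05  ]
0.055 [388.3711 290.0629] [0.5707 0.1609 0.055 ]
[(0.68, array([0.5678, 0.1759, 0.0229]))]
```

The front finger's tip shows at (390,265) in the crop. That puts it about 2 cm above the TCP, clear of the nut at (366,330). I'll lower in steps and watch the force.

Call:
{"method": "carry_out", "body": {"increments": [[0,0,0,0,0,-0.5,0.6],[0,0,0,0,0,-0.5,0.6],[0,0,0,0,0,0,0.6]]}}

```text
time: 4.88
tcp_pos: [0.5661, 0.179, 0.0238]
tool_rot: [0.001, 1.0, -0.0, -0.001]
force: [0.3, -0.2, 0.4]
finger_gap: 0.0342
finger_force: 0.0
```

```bash
python3 - <<'E'
from h import *
p=imaging.grab_frame("side"); cv2.imwrite("pics/c4.png",cv2.resize(p["frame"][180:280,225:345],None,fx=6,fy=6,interpolation=cv2.INTER_CUBIC))
o=readout.get_obs();print(o["tcp_pos"],o["force"])
E
```

```text
[0.56638475 0.17909801 0.02418784] [-0.07170088 -0.48049021  0.81728901]
```

View pics/c4.png

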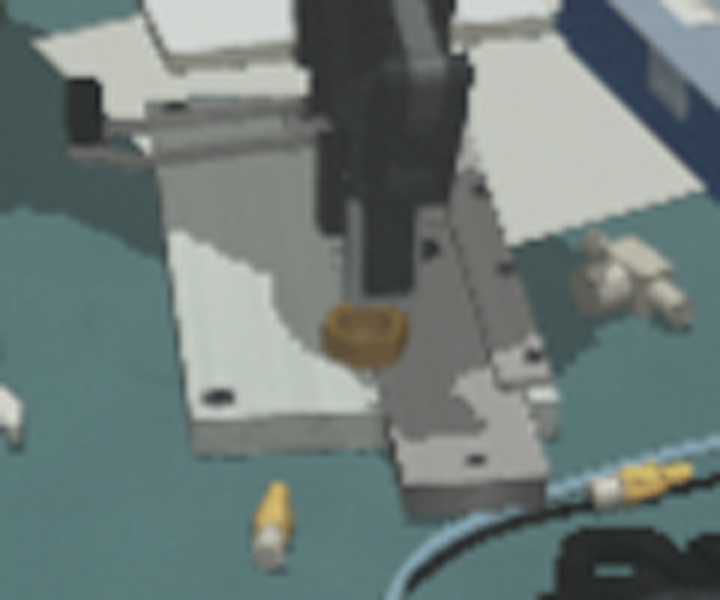

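Near tip is now at row 295 and the nut is still fully visible, so the tips sit well behind the nominal TCP. I'll feel downwards in small steps.

Call:
{"method": "carry_out", "body": {"increments": [[0,0,0,0,0,-0.25,0.6],[0,0,0,0,0,-0.25,0.6],[0,0,0,0,0,0,0.6]]}}

```text
time: 5.3
tcp_pos: [0.5664, 0.1791, 0.0192]
tool_rot: [0.001, 1.0, -0.0, -0.0]
force: [0.6, -0.8, -0.4]
finger_gap: 0.034
finger_force: 0.0
```

Call:
{"method": "carry_out", "body": {"increments": [[0,0,0,0,0,-0.1,0.6],[0,0,0,0,0,-0.1,0.6],[0,0,0,0,0,0,0.6]]}}

```text
time: 5.68
tcp_pos: [0.5665, 0.1792, 0.0175]
tool_rot: [0.001, 1.0, 0.0, -0.0]
force: [-0.6, 0.3, -0.0]
finger_gap: 0.0341
finger_force: 0.0
```

Call:
{"method": "carry_out", "body": {"increments": [[0,0,0,0,0,-0.1,0.6],[0,0,0,0,0,0,0.6]]}}

```text
time: 5.92
tcp_pos: [0.5665, 0.1792, 0.0165]
tool_rot: [0.001, 1.0, 0.0, -0.0]
force: [0.2, 0.8, 0.2]
finger_gap: 0.0343
finger_force: 0.0
```

Call:
{"method": "carry_out", "body": {"increments": [[0,0,0,0,0,-0.1,0.6],[0,0,0,0,0,0,0.6]]}}

```text
time: 6.18
tcp_pos: [0.5665, 0.1792, 0.0154]
tool_rot: [0.001, 1.0, 0.0, -0.0]
force: [-0.8, 0.1, 0.3]
finger_gap: 0.0341
finger_force: 0.0
```

Call:
{"method": "carry_out", "body": {"increments": [[0,0,0,0,0,-0.1,0.6],[0,0,0,0,0,0,0.6]]}}

```text
time: 6.42
tcp_pos: [0.5665, 0.1792, 0.0144]
tool_rot: [0.001, 1.0, -0.0, -0.0]
force: [0.6, 0.4, 0.3]
finger_gap: 0.0343
finger_force: 0.0
```

Call:
{"method": "carry_out", "body": {"increments": [[0,0,0,0,0,-0.1,0.6],[0,0,0,0,0,0,0.6]]}}

```text
time: 6.68
tcp_pos: [0.5665, 0.1792, 0.0134]
tool_rot: [0.001, 1.0, 0.0, -0.0]
force: [-0.0, 0.4, -1.3]
finger_gap: 0.0339
finger_force: 0.0
```

Call:
{"method": "carry_out", "body": {"increments": [[0,0,0,0,0,-0.1,0.6],[0,0,0,0,0,0,0.6]]}}

```text
time: 6.92
tcp_pos: [0.5665, 0.1792, 0.0124]
tool_rot: [0.001, 1.0, 0.0, -0.0]
force: [0.0, 0.1, 0.0]
finger_gap: 0.034
finger_force: 0.0
```

```bash
python3 - <<'E'
from h import *
p=imaging.grab_frame("side"); cv2.imwrite("pics/c5.png",cv2.resize(p["frame"][195:265,245:325],None,fx=8,fy=8,interpolation=cv2.INTER_CUBIC))
for y in(.1475,.162,.196): print(y,[((proj(p,[.567,y,.012+d])-[245,195])*8).round() for d in(.005,.02)])
E
```

```text
0.1475 [array([354., 412.]), array([355., 356.])]
0.162 [array([339., 377.]), array([340., 321.])]
0.196 [array([305., 297.]), array([306., 242.])]
```

View pics/c5.png

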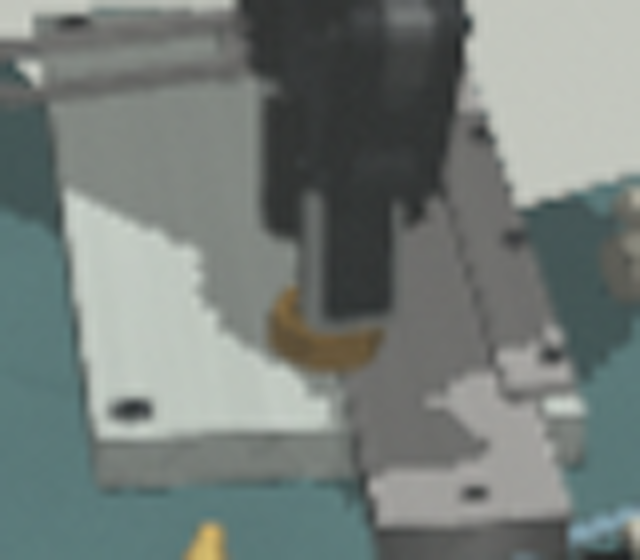

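Near tip at (355,315), far tip at (280,235) in this crop: about 21 mm above the nominal TCP, so they are at z≈0.033, just over the nut's top. I'll keep feeling down.

Call:
{"method": "carry_out", "body": {"increments": [[0,0,0,0,0,-0.2,0.6],[0,0,0,0,0,0,0.6]]}}

```text
time: 7.22
tcp_pos: [0.5664, 0.1792, 0.0103]
tool_rot: [0.001, 1.0, -0.0, -0.0]
force: [0.1, 0.5, -0.1]
finger_gap: 0.0343
finger_force: 0.0
```

Call:
{"method": "carry_out", "body": {"increments": [[0,0,0,0,0,-0.2,0.6],[0,0,0,0,0,0,0.6]]}}

```text
time: 7.48
tcp_pos: [0.5664, 0.1792, 0.0083]
tool_rot: [0.001, 1.0, -0.0, -0.0]
force: [-0.7, 0.1, -0.6]
finger_gap: 0.034
finger_force: 0.0
```

Call:
{"method": "carry_out", "body": {"increments": [[0,0,0,0,0,-0.1,0.6],[0,0,0,0,0,0,0.6]]}}

```text
time: 7.72
tcp_pos: [0.5665, 0.1792, 0.0075]
tool_rot: [0.001, 1.0, 0.0, -0.0]
force: [-0.6, 0.3, 0.4]
finger_gap: 0.034
finger_force: 0.0
```

Call:
{"method": "carry_out", "body": {"increments": [[0,0,0,0,0,-0.1,0.6],[0,0,0,0,0,0,0.6]]}}

```text
time: 7.98
tcp_pos: [0.5665, 0.1792, 0.0065]
tool_rot: [0.001, 1.0, 0.0, -0.0]
force: [-0.8, -0.0, 0.4]
finger_gap: 0.0339
finger_force: 0.0
```

Call:
{"method": "carry_out", "body": {"increments": [[0,0,0,0,0,-0.1,0.6],[0,0,0,0,0,0,0.6]]}}

```text
time: 8.22
tcp_pos: [0.5665, 0.1792, 0.0054]
tool_rot: [0.001, 1.0, 0.0, -0.0]
force: [0.3, -0.2, 0.1]
finger_gap: 0.0338
finger_force: 0.0
```

Call:
{"method": "carry_out", "body": {"increments": [[0,0,0,0,0,-0.1,0.6],[0,0,0,0,0,0,0.6]]}}

```text
time: 8.48
tcp_pos: [0.5665, 0.1792, 0.0044]
tool_rot: [0.001, 1.0, -0.0, -0.0]
force: [-0.7, 0.8, -0.2]
finger_gap: 0.0341
finger_force: 0.0
```

Call:
{"method": "carry_out", "body": {"increments": [[0,0,0,0,0,-0.1,0.6],[0,0,0,0,0,0,0.6]]}}

```text
time: 8.72
tcp_pos: [0.5665, 0.1792, 0.0034]
tool_rot: [0.001, 1.0, 0.0, -0.0]
force: [0.1, 0.6, -0.4]
finger_gap: 0.0342
finger_force: 0.0
```

Call:
{"method": "carry_out", "body": {"increments": [[0,0,0,0,0,-0.1,0.6],[0,0,0,0,0,0,0.6]]}}

```text
time: 8.98
tcp_pos: [0.5665, 0.1792, 0.0024]
tool_rot: [0.001, 1.0, 0.0, -0.0]
force: [0.1, 0.0, -0.1]
finger_gap: 0.0341
finger_force: 0.0
```

Call:
{"method": "carry_out", "body": {"increments": [[0,0,0,0,0,-0.1,0.6],[0,0,0,0,0,-0.1,0.6],[0,0,0,0,0,0,0.6]]}}

```text
time: 9.35
tcp_pos: [0.5665, 0.1792, 0.0004]
tool_rot: [0.001, 1.0, 0.0, -0.0]
force: [1.0, -0.4, 0.7]
finger_gap: 0.034
finger_force: 0.0
```

Call:
{"method": "carry_out", "body": {"increments": [[0,0,0,0,0,-0.1,0.6],[0,0,0,0,0,0,0.6]]}}

```text
time: 9.6
tcp_pos: [0.5665, 0.1792, -0.0006]
tool_rot: [0.001, 1.0, 0.0, -0.0]
force: [0.3, -0.0, -0.5]
finger_gap: 0.0343
finger_force: 0.0
```

Call:
{"method": "carry_out", "body": {"increments": [[0,0,0,0,0,-0.1,0.6],[0,0,0,0,0,0,0.6]]}}

```text
time: 9.85
tcp_pos: [0.5665, 0.1792, -0.0016]
tool_rot: [0.001, 1.0, -0.0, -0.0]
force: [-0.1, -0.7, 0.1]
finger_gap: 0.034
finger_force: 0.0
```

Call:
{"method": "carry_out", "body": {"increments": [[0,0,0,0,0,-0.1,0.6],[0,0,0,0,0,0,0.6]]}}

```text
time: 10.1
tcp_pos: [0.5665, 0.1792, -0.0026]
tool_rot: [0.001, 1.0, 0.0, -0.0]
force: [-0.7, 0.7, 0.1]
finger_gap: 0.0342
finger_force: 0.0
```

Call:
{"method": "carry_out", "body": {"increments": [[0,0,0,0,0,-0.05,0.6],[0,0,0,0,0,0,0.6]]}}

```text
time: 10.35
tcp_pos: [0.5665, 0.1792, -0.003]
tool_rot: [0.001, 1.0, 0.0, -0.0]
force: [0.7, 0.0, -0.2]
finger_gap: 0.0342
finger_force: 0.0
```

Call:
{"method": "carry_out", "body": {"increments": [[0,0,0,0,0,-0.05,0.6],[0,0,0,0,0,0,0.6]]}}

```text
time: 10.6
tcp_pos: [0.5665, 0.1792, -0.0035]
tool_rot: [0.001, 1.0, 0.0, -0.0]
force: [0.3, -0.3, 0.1]
finger_gap: 0.0344
finger_force: 0.0
```

```bash
python3 - <<'E'
from h import *
p=imaging.grab_frame("side"); cv2.imwrite("pics/c6.png",cv2.resize(p["frame"][195:265,245:325],None,fx=8,fy=8,interpolation=cv2.INTER_CUBIC))
E
```

```text
(no output)
```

View pics/c6.png

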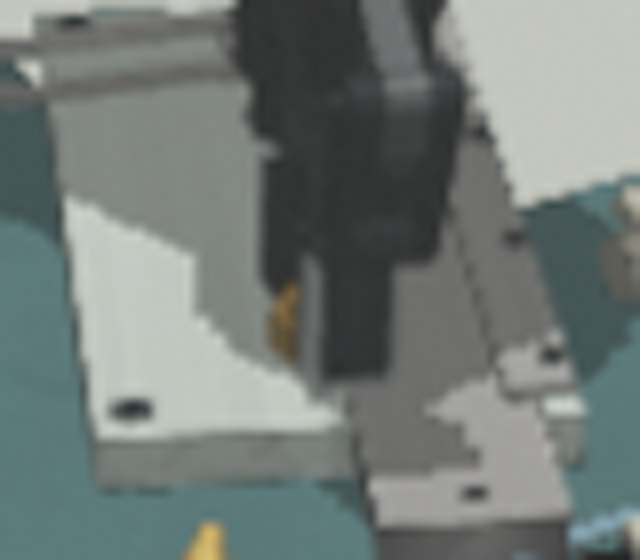

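Near tip at about (355,378) and far tip near row 285. They straddle the nut just above the top, so a bit more to feel the surface.

Call:
{"method": "carry_out", "body": {"increments": [[0,0,0,0,0,-0.05,0.6],[0,0,0,0,0,0,0.6]]}}

```text
time: 10.9
tcp_pos: [0.5665, 0.1792, -0.004]
tool_rot: [0.001, 1.0, 0.0, -0.0]
force: [0.3, -0.8, 0.5]
finger_gap: 0.0342
finger_force: 0.0
```

Call:
{"method": "carry_out", "body": {"increments": [[0,0,0,0,0,-0.05,0.6],[0,0,0,0,0,0,0.6]]}}

```text
time: 11.15
tcp_pos: [0.5665, 0.1792, -0.0045]
tool_rot: [0.001, 1.0, 0.0, -0.0]
force: [0.0, -0.3, 0.2]
finger_gap: 0.0341
finger_force: 0.0
```

Call:
{"method": "carry_out", "body": {"increments": [[0,0,0,0,0,-0.05,0.6],[0,0,0,0,0,0,0.6]]}}

```text
time: 11.4
tcp_pos: [0.5665, 0.1792, -0.005]
tool_rot: [0.001, 1.0, 0.0, -0.0]
force: [0.0, 0.4, -0.3]
finger_gap: 0.0345
finger_force: 0.0
```

Call:
{"method": "carry_out", "body": {"increments": [[0,0,0,0,0,-0.05,0.6],[0,0,0,0,0,0,0.6]]}}

```text
time: 11.65
tcp_pos: [0.5666, 0.1792, -0.0054]
tool_rot: [0.001, 1.0, 0.0, 0.0]
force: [0.1, -0.4, 0.2]
finger_gap: 0.0343
finger_force: 0.3
```

Call:
{"method": "carry_out", "body": {"increments": [[0,0,0,0,0,-0.05,0.6],[0,0,0,0,0,0,0.6]]}}

```text
time: 11.9
tcp_pos: [0.5666, 0.1792, -0.0054]
tool_rot: [0.001, 1.0, 0.0, 0.0]
force: [-2.8, -0.3, 5.5]
finger_gap: 0.0342
finger_force: 2.5
```

Call:
{"method": "carry_out", "body": {"increments": [[0,0,0,0,0,-0.05,0.6],[0,0,0,0,0,0,0.6]]}}

```text
time: 12.15
tcp_pos: [0.5666, 0.1792, -0.0054]
tool_rot: [0.001, 1.0, 0.0, 0.0]
force: [-4.9, -0.9, 7.5]
finger_gap: 0.034
finger_force: 3.9
```

Call:
{"method": "carry_out", "body": {"increments": [[0,0,0,0,0,-0.05,0.6],[0,0,0,0,0,0,0.6]]}}

```text
time: 12.4
tcp_pos: [0.5667, 0.1792, -0.0054]
tool_rot: [0.001, 1.0, -0.0, 0.0]
force: [-6.0, -1.9, 10.2]
finger_gap: 0.0344
finger_force: 5.2
```

The top is felt at TCP z = -0.0054, with soft contact. I raise so the tips are about 6.5 mm above the top, then close the cage around the nut without squeezing it.

Call:
{"method": "carry_out", "body": {"increments": [[0,0,0,0,0,0.4,0.6],[0,0,0,0,0,0.4,0.62],[0,0,0,0,0,0,0.65],[0,0,0,0,0,0,0.67],[0,0,0,0,0,0,0.67]]}}

```text
time: 13.02
tcp_pos: [0.5664, 0.1791, 0.0007]
tool_rot: [0.001, 1.0, -0.0, -0.0]
force: [-0.1, 0.1, -0.9]
finger_gap: 0.0286
finger_force: 0.0
```

Call:
{"method": "carry_out", "body": {"increments": [[0,0,0,0,0,0,0.68],[0,0,0,0,0,0,0.69],[0,0,0,0,0,0,0.69]]}}

```text
time: 13.4
tcp_pos: [0.5666, 0.1792, 0.001]
tool_rot: [0.001, 1.0, 0.0, -0.0]
force: [0.2, 1.2, -0.5]
finger_gap: 0.0265
finger_force: 0.0
```

Call:
{"method": "carry_out", "body": {"increments": [[0,0,0,0,0,0,0.7],[0,0,0,0,0,0,0.703],[0,0,0,0,0,0,0.703]]}}

```text
time: 13.78
tcp_pos: [0.5666, 0.1792, 0.0011]
tool_rot: [0.001, 1.0, 0.0, -0.0]
force: [0.1, 0.1, -0.4]
finger_gap: 0.0254
finger_force: 0.1
```

Call:
{"method": "carry_out", "body": {"increments": [[0,0,0,0,0,-0.1,0.703],[0,0,0,0,0,-0.1,0.703],[0,0,0,0,0,-0.1,0.703],[0,0,0,0,0,0,0.703]]}}

```text
time: 14.28
tcp_pos: [0.5665, 0.1792, -0.0021]
tool_rot: [0.001, 1.0, 0.0, -0.0]
force: [0.5, 1.2, -0.5]
finger_gap: 0.0255
finger_force: 0.0
```

Call:
{"method": "carry_out", "body": {"increments": [[0,0,0,0,0,-0.1,0.703],[0,0,0,0,0,0,0.703]]}}

```text
time: 14.52
tcp_pos: [0.5665, 0.1792, -0.003]
tool_rot: [0.001, 1.0, 0.0, -0.0]
force: [0.5, 0.0, 0.0]
finger_gap: 0.0252
finger_force: 0.0
```

Call:
{"method": "carry_out", "body": {"increments": [[0,0,0,0,0,-0.1,0.703],[0,0,0,0,0,0,0.703]]}}

```text
time: 14.78
tcp_pos: [0.5665, 0.1792, -0.004]
tool_rot: [0.001, 1.0, 0.0, -0.0]
force: [0.1, -0.0, -0.5]
finger_gap: 0.0254
finger_force: 0.0
```

Tip height hardly changes with the gap. I raise back to about 6.3 mm, then turn the caged nut by -35°.

Call:
{"method": "carry_out", "body": {"increments": [[0,0,0,0,0,0.53,0.703],[0,0,-5,0,0,0,0.703],[0,0,-5,0,0,0,0.703],[0,0,-5,0,0,0,0.703],[0,0,-5,0,0,0,0.703],[0,0,-5,0,0,0,0.703],[0,0,-5,0,0,0,0.703],[0,0,-5.4,0,0,0,0.703],[0,0,0,0,0,0,0.703]]}}

```text
time: 15.9
tcp_pos: [0.5667, 0.1793, 0.0018]
tool_rot: [0.305, 0.952, 0.0, 0.0]
force: [-0.3, 0.2, 0.1]
finger_gap: 0.0252
finger_force: 0.0
```

```bash
python3 - <<'E'
from h import *
p=imaging.grab_frame("side"); cv2.imwrite("pics/c7.png",cv2.resize(p["frame"][195:265,245:325],None,fx=8,fy=8,interpolation=cv2.INTER_CUBIC))
o=readout.get_obs();print(o["tcp_pos"],o["force"],o["finger_gap"],R.from_quat(o["tool_rot"]).apply([0,1,0]))
E
```

```text
[0.56672272 0.17932543 0.00173043] [-0.01783025  0.0587241   0.13440964] 0.025646787766950407 [5.79463580e-01 8.14997960e-01 5.33527356e-04]
```

View pics/c7.png

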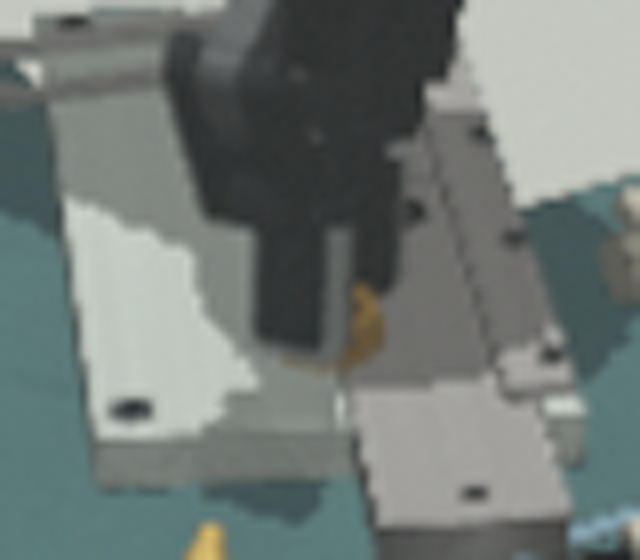

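The nut is caged: the trailing finger sits at (290,340) and the nut shows at its right at (365,330). Next I slide it diagonally towards the fence.

Call:
{"method": "carry_out", "body": {"increments": [[0,0,0,0.23,0.33,0,0.703],[0,0,0,0.23,0.33,0,0.703],[0,0,0,0.23,0.33,0,0.703],[0,0,0,0.23,0.33,0,0.703],[0,0,0,0.23,0.33,0,0.703],[0,0,0,0.23,0.33,0,0.703],[0,0,0,0.23,0.33,0,0.703],[0,0,0,0.23,0.33,0,0.703],[0,0,0,0.23,0.33,0,0.703],[0,0,0,0.23,0.33,0,0.703],[0,0,0,0,0,0,0.703]]}}

```text
time: 17.32
tcp_pos: [0.5897, 0.2125, 0.0013]
tool_rot: [0.305, 0.952, 0.0, 0.0]
force: [0.1, -0.1, -0.1]
finger_gap: 0.0251
finger_force: 0.0
```

Call:
{"method": "carry_out", "body": {"increments": [[0,0,0,0.12,0.16,0,0.703],[0,0,0,0.12,0.16,0,0.703],[0,0,0,0,0,0,0.703]]}}

```text
time: 17.7
tcp_pos: [0.592, 0.2155, 0.0014]
tool_rot: [0.305, 0.952, 0.0, 0.0]
force: [0.6, -0.4, -0.2]
finger_gap: 0.0254
finger_force: 0.0
```

Call:
{"method": "carry_out", "body": {"increments": [[0,0,0,0.06,0.08,0,0.703],[0,0,0,0.06,0.08,0,0.703],[0,0,0,0,0,0,0.703]]}}

```text
time: 18.08
tcp_pos: [0.5932, 0.2171, 0.0014]
tool_rot: [0.305, 0.952, 0.0, 0.0]
force: [-0.2, 0.6, 0.1]
finger_gap: 0.0252
finger_force: 0.0
```

Call:
{"method": "carry_out", "body": {"increments": [[0,0,0,0.06,0.08,0,0.703],[0,0,0,0.06,0.08,0,0.703],[0,0,0,0,0,0,0.703]]}}

```text
time: 18.45
tcp_pos: [0.5944, 0.2187, 0.0013]
tool_rot: [0.305, 0.952, 0.0, 0.0]
force: [1.2, 0.6, 0.4]
finger_gap: 0.0251
finger_force: 0.0
```

Call:
{"method": "carry_out", "body": {"increments": [[0,0,0,0.06,0.08,0,0.703],[0,0,0,0.06,0.08,0,0.703],[0,0,0,0,0,0,0.703]]}}

```text
time: 18.82
tcp_pos: [0.5954, 0.2201, 0.0013]
tool_rot: [0.305, 0.952, -0.0, -0.0]
force: [-1.6, -1.0, 0.2]
finger_gap: 0.0254
finger_force: 0.6
```

Call:
{"method": "carry_out", "body": {"increments": [[0,0,0,0.06,0.08,0,0.703],[0,0,0,0,0,0,0.703]]}}

```text
time: 19.08
tcp_pos: [0.5955, 0.2203, 0.0012]
tool_rot: [0.305, 0.952, -0.001, -0.001]
force: [-4.4, -3.5, 3.2]
finger_gap: 0.0258
finger_force: 2.4
```

Fence felt. Slide along it (fixture +y).

Call:
{"method": "carry_out", "body": {"increments": [[0,0,0,0.01,0.1,0,0.703],[0,0,0,0.01,0.1,0,0.703],[0,0,0,0.01,0.1,0,0.703],[0,0,0,0,0,0,0.703]]}}

```text
time: 19.58
tcp_pos: [0.5958, 0.2232, 0.0012]
tool_rot: [0.305, 0.952, -0.001, -0.001]
force: [-4.3, -4.0, 2.4]
finger_gap: 0.0253
finger_force: 2.6
```

Call:
{"method": "carry_out", "body": {"increments": [[0,0,0,0.01,0.1,0,0.703],[0,0,0,0.01,0.1,0,0.703],[0,0,0,0.01,0.1,0,0.703],[0,0,0,0,0,0,0.703]]}}

```text
time: 20.08
tcp_pos: [0.5961, 0.2262, 0.0012]
tool_rot: [0.305, 0.952, -0.001, -0.001]
force: [-3.3, -3.8, 2.2]
finger_gap: 0.0251
finger_force: 2.6
```

Call:
{"method": "carry_out", "body": {"increments": [[0,0,0,0.01,0.1,0,0.703],[0,0,0,0.01,0.1,0,0.703],[0,0,0,0.01,0.1,0,0.703],[0,0,0,0.01,0.1,0,0.703],[0,0,0,0.01,0.1,0,0.703],[0,0,0,0.01,0.1,0,0.703],[0,0,0,0.01,0.1,0,0.703],[0,0,0,0,0,0,0.703]]}}

```text
time: 21.08
tcp_pos: [0.5968, 0.2331, 0.0013]
tool_rot: [0.305, 0.952, -0.001, -0.001]
force: [-4.8, -4.2, 2.8]
finger_gap: 0.0254
finger_force: 2.7
```

Call:
{"method": "carry_out", "body": {"increments": [[0,0,0,0.01,0.1,0,0.703],[0,0,0,0.01,0.1,0,0.703],[0,0,0,0,0,0,0.703]]}}

```text
time: 21.45
tcp_pos: [0.597, 0.2351, 0.0013]
tool_rot: [0.305, 0.952, -0.001, -0.001]
force: [-5.0, -3.6, 2.9]
finger_gap: 0.0252
finger_force: 2.7
```

Call:
{"method": "carry_out", "body": {"increments": [[0,0,0,0.01,0.1,0,0.703],[0,0,0,0.01,0.1,0,0.703],[0,0,0,0,0,0,0.703]]}}

```text
time: 21.82
tcp_pos: [0.5982, 0.2383, 0.0014]
tool_rot: [0.305, 0.952, 0.0, 0.0]
force: [-0.3, -0.3, 0.8]
finger_gap: 0.0254
finger_force: 0.1
```

Call:
{"method": "carry_out", "body": {"increments": [[0,0,0,0.01,0.1,0,0.703],[0,0,0,0,0,0,0.703]]}}

```text
time: 22.08
tcp_pos: [0.5981, 0.2394, 0.0014]
tool_rot: [0.305, 0.952, 0.0, 0.0]
force: [0.5, 0.1, -0.5]
finger_gap: 0.0253
finger_force: 0.0
```

The force vanished at y≈0.238, so the nut has dropped. I lift off, shut the fingers, turn and go behind the knob, then check the nut.

Call:
{"method": "carry_out", "body": {"increments": [[0,0,0,0,0,2,0.69],[0,0,0,0,0,3,0.69],[0,0,0,0,0,3,1],[0,0,-7,-2.0,1.8,0,1],[0,0,-7,-2.0,1.8,0,1],[0,0,-7,-2.0,1.8,0,1],[0,0,-7,-2.0,1.7,0,1],[0,0,-7,-2.2,1.7,0,1],[0,0,-7,0,0,0,1],[0,0,-8,0,0,0,1],[0,0,0,0,0,0,1]]}}

```text
time: 23.45
tcp_pos: [0.6038, 0.1386, 0.0433]
tool_rot: [0.521, 0.842, 0.11, -0.088]
force: [-0.4, 0.7, -1.2]
finger_gap: 0.0002
finger_force: 0.0
```

```bash
python3 - <<'E'
from h import *
np.set_printoptions(precision=4,suppress=True)
o=readout.get_obs();print(o["q"],o["tcp_pos"],o["force"],o["finger_gap"],R.from_quat(o["tool_rot"]).apply([0,1,0]))
S=imaging.grab_frame("side");T=imaging.grab_frame("top")
for p in(S,T):
  for t in("nut_center","keeper_knob"):
    print(t,[(round(d["p"],2),world(p,d["xyz"])) for d in imaging.spot_in(p,t)[:2]])
a=cv2.resize(S["frame"][195:265,245:325],None,fx=7,fy=7,interpolation=cv2.INTER_CUBIC)
u,v=(int(i) for i in proj(T,[.585,.25,.02]))
b=cv2.resize(T["frame"][v-25:v+45,u-17:u+17],None,fx=7,fy=7,interpolation=cv2.INTER_CUBIC)
print(u,v);cv2.imwrite("pics/c8.png",np.hstack([a,b]))
for z in(.021,.026): print(z,(proj(S,[.5981,.2412,z])-[245,195])*7)
E
```

```text
[ 0.3706  0.1385 -0.0438 -0.2821 -1.3262 -2.9898] [0.6038 0.1386 0.0433] [-0.4156  0.6677 -1.1501] 0.00017051597724327446 [0.8966 0.4327 0.0936]
nut_center [(0.4, array([0.5958, 0.2297, 0.0212]))]
keeper_knob [(0.71, array([0.5414, 0.297 , 0.0238]))]
nut_center []
keeper_knob [(0.47, array([0.5473, 0.3118, 0.0271]))]
257 206
0.021 [339.869  150.8683]
0.026 [340.3859 135.3069]
```

View pics/c8.png

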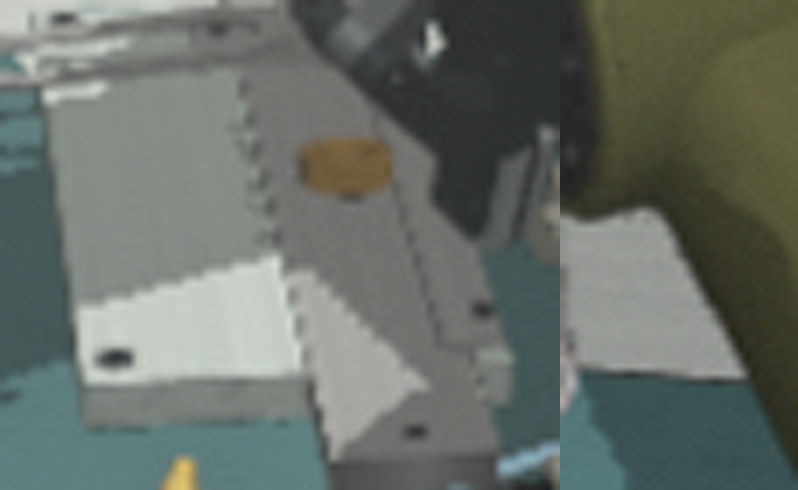

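The picture shows the nut sunk in the nest at (345,165), its top level with the predicted home height (row 151). It also shows the arm leaning: joint 6 ran to its limit. I'll work out the way back upright and turn the other way.

```bash
python3 - <<'E'
from h import *
np.set_printoptions(precision=4,suppress=True)
o=readout.get_obs();r=R.from_quat(o["tool_rot"]);print(o["tcp_pos"],r.as_matrix())
a=np.radians(94.6);y=np.array([np.cos(a),np.sin(a),0]);z=np.array([0,0,-1.]);M=np.c_[np.cross(y,z),y,z]
d=R.from_matrix(M)*r.inv();print("rotvec deg",np.degrees(d.as_rotvec()))
print("shift cm to above nut",(np.array([.597,.2405,.09])-o["tcp_pos"])*100)
# stray check
T=imaging.grab_frame("top")
for t in("tee","coupler_a","torque_wrench"): print(t,[(round(d["p"],2),world(T,d["xyz"])) for d in imaging.spot_in(T,t)[:2]])
E
```

```text
[0.6033 0.1419 0.0431] [[-0.4461  0.8943 -0.0345]
 [ 0.8557  0.4375  0.2765]
 [ 0.2624  0.0939 -0.9604]]
rotvec deg [-12.9493 -11.2596  67.3373]
shift cm to above nut [-0.628   9.863   4.6879]
tee []
coupler_a [(0.48, array([0.5533, 0.3146, 0.0153]))]
torque_wrench [(0.53, array([0.448 , 0.2476, 0.0139]))]
```

Call:
{"method": "carry_out", "body": {"increments": [[0,0,0,0,0,2,1],[-1.3,-1.1,6.7,0,0,1,1],[-1.3,-1.1,6.7,0,0,1,1],[-1.3,-1.1,6.7,0,0,1,1],[0,0,0,0,0,0,1]]}}

```text
time: 24.58
tcp_pos: [0.6048, 0.1394, 0.094]
tool_rot: [0.362, 0.926, 0.081, -0.064]
force: [-0.3, -0.1, -0.2]
finger_gap: -0.0002
finger_force: 0.0
```

```bash
cat > r.py <<'E'
from h import *
import sys
np.set_printoptions(precision=4,suppress=True)
o=readout.get_obs();r=R.from_quat(o["tool_rot"]);print(o["time"],o["q"],o["tcp_pos"],o["force"],"gap",o["finger_gap"])
a=np.radians(float(sys.argv[1]));y=np.array([np.cos(a),np.sin(a),0]);z=np.array([0,0,-1.]);M=np.c_[np.cross(y,z),y,z]
d=R.from_matrix(M)*r.inv();print("rotvec deg",np.degrees(d.as_rotvec()))
print("shift cm",(np.array([float(v) for v in sys.argv[2:5]])-o["tcp_pos"])*100)
E
python3 r.py 94.6 .597 .2405 .09
```

```text
24.575 [ 0.4171  0.141   0.0391 -0.2064 -1.4472 -2.7095] [0.6048 0.1394 0.094 ] [-0.3429 -0.0575 -0.1675] gap -0.0001582135042416721
rotvec deg [-9.2002 -7.951  47.1092]
shift cm [-0.7805 10.1122 -0.3989]
```

Call:
{"method": "carry_out", "body": {"increments": [[-1.5,-1.3,7.85,-0.2,0.9,0,1],[-1.5,-1.3,7.85,-0.2,0.9,0,1],[-1.5,-1.3,7.85,-0.2,0.9,0,1],[-1.5,-1.3,7.85,-0.2,0.9,0,1],[-1.6,-1.35,7.85,-0.2,0.9,0,1],[-1.6,-1.35,7.85,-0.2,0.8,0,1],[0,0,0,0,0,0,1],[0,0,0,0,0,0,1]]}}

```text
time: 25.58
tcp_pos: [0.5919, 0.1916, 0.0919]
tool_rot: [-0.038, 0.999, -0.001, -0.002]
force: [-0.6, 0.1, 0.8]
finger_gap: -0.0002
finger_force: 0.0
```

```bash
python3 r.py 94.6 .5932 .1924 .01
```

```text
25.575 [ 0.6347  0.1205 -0.0465  0.0005 -1.4081 -2.1294] [0.5919 0.1916 0.0919] [-0.6153  0.1263  0.8065] gap -0.00016260939198818096
rotvec deg [ 0.1688 -0.1802  0.236 ]
shift cm [ 0.1282  0.0832 -8.1874]
```

Call:
{"method": "carry_out", "body": {"increments": [[0,0,0,0.1,0.1,-2,1],[0,0,0,0,0,-2,1],[0,0,0,0,0,-2,1],[0,0,0,0,0,-1,1],[0,0,0,0,0,0,1]]}}

```text
time: 26.2
tcp_pos: [0.5924, 0.1925, 0.0205]
tool_rot: [-0.04, 0.999, -0.002, -0.002]
force: [-0.2, -0.5, 0.8]
finger_gap: -0.0002
finger_force: 0.0
```

Call:
{"method": "carry_out", "body": {"increments": [[0,0,0,0,0,-0.3,1],[0,0,0,0,0,0,1]]}}

```text
time: 26.45
tcp_pos: [0.5932, 0.1931, 0.0192]
tool_rot: [-0.04, 0.999, -0.002, -0.001]
force: [-0.4, 0.1, 0.0]
finger_gap: 0.0001
finger_force: 0.0
```

Call:
{"method": "carry_out", "body": {"increments": [[0,0,0,0,0,-0.3,1],[0,0,0,0,0,0,1]]}}

```text
time: 26.7
tcp_pos: [0.5928, 0.1928, 0.0156]
tool_rot: [-0.04, 0.999, -0.002, -0.002]
force: [0.9, -0.3, -0.8]
finger_gap: -0.0001
finger_force: 0.0
```

Call:
{"method": "carry_out", "body": {"increments": [[0,0,0,0,0,-0.2,1],[0,0,0,0,0,0,1]]}}

```text
time: 26.95
tcp_pos: [0.5928, 0.1928, 0.0135]
tool_rot: [-0.04, 0.999, -0.002, -0.002]
force: [0.4, 0.3, -0.7]
finger_gap: 0.0008
finger_force: 0.0
```

Call:
{"method": "carry_out", "body": {"increments": [[0,0,0,0,0,-0.2,1],[0,0,0,0,0,0,1]]}}

```text
time: 27.2
tcp_pos: [0.5927, 0.1928, 0.0114]
tool_rot: [-0.04, 0.999, -0.002, -0.002]
force: [-0.6, 0.1, 0.1]
finger_gap: 0.0001
finger_force: 0.0
```

Call:
{"method": "carry_out", "body": {"increments": [[0,0,0,0,0,-0.2,1],[0,0,0,0,0,0,1]]}}

```text
time: 27.45
tcp_pos: [0.5928, 0.1928, 0.0095]
tool_rot: [-0.04, 0.999, -0.002, -0.002]
force: [-0.3, -0.1, -0.1]
finger_gap: -0.0001
finger_force: 0.0
```

Call:
{"method": "carry_out", "body": {"increments": [[0,0,0,0,0,-0.2,1],[0,0,0,0,0,0,1]]}}

```text
time: 27.7
tcp_pos: [0.5928, 0.1928, 0.0075]
tool_rot: [-0.04, 0.999, -0.002, -0.002]
force: [-1.0, 0.1, 0.5]
finger_gap: -0.0002
finger_force: 0.0
```

Call:
{"method": "carry_out", "body": {"increments": [[0,0,0,0,0,-0.2,1],[0,0,0,0,0,0,1]]}}

```text
time: 27.95
tcp_pos: [0.5927, 0.1928, 0.0055]
tool_rot: [-0.04, 0.999, -0.002, -0.002]
force: [0.2, 0.7, -0.5]
finger_gap: 0.0001
finger_force: 0.0
```

Call:
{"method": "carry_out", "body": {"increments": [[0,0,0,0,0,-0.2,1],[0,0,0,0,0,0,1]]}}

```text
time: 28.2
tcp_pos: [0.5928, 0.1928, 0.0035]
tool_rot: [-0.04, 0.999, -0.002, -0.002]
force: [-0.4, 0.8, 0.4]
finger_gap: 0.0001
finger_force: 0.0
```

Call:
{"method": "carry_out", "body": {"increments": [[0,0,0,0,0,-0.2,1],[0,0,0,0,0,0,1]]}}

```text
time: 28.45
tcp_pos: [0.5927, 0.1928, 0.0014]
tool_rot: [-0.04, 0.999, -0.002, -0.002]
force: [-0.2, -0.7, -0.7]
finger_gap: -0.0002
finger_force: 0.0
```

Call:
{"method": "carry_out", "body": {"increments": [[0,0,0,0,0,-0.2,1],[0,0,0,0,0,0,1]]}}

```text
time: 28.7
tcp_pos: [0.5927, 0.1928, -0.0005]
tool_rot: [-0.04, 0.999, -0.002, -0.002]
force: [-0.6, -0.4, 0.0]
finger_gap: -0.0003
finger_force: 0.0
```

Call:
{"method": "carry_out", "body": {"increments": [[0,0,0,0,0,-0.1,1],[0,0,0,0,0,0,1]]}}

```text
time: 28.95
tcp_pos: [0.5928, 0.1928, -0.0014]
tool_rot: [-0.04, 0.999, -0.002, -0.002]
force: [0.6, -0.4, 0.6]
finger_gap: -0.0003
finger_force: 0.0
```

Call:
{"method": "carry_out", "body": {"increments": [[0,0,0,0,0,-0.1,1],[0,0,0,0,0,0,1]]}}

```text
time: 29.2
tcp_pos: [0.5928, 0.1929, -0.0024]
tool_rot: [-0.04, 0.999, -0.002, -0.002]
force: [-0.2, -0.2, -0.7]
finger_gap: 0.0002
finger_force: 0.0
```

Call:
{"method": "carry_out", "body": {"increments": [[0,0,0,0,0,-0.1,1],[0,0,0,0,0,0,1]]}}

```text
time: 29.45
tcp_pos: [0.5928, 0.1928, -0.0034]
tool_rot: [-0.04, 0.999, -0.002, -0.002]
force: [0.1, -0.0, 0.6]
finger_gap: -0.0001
finger_force: 0.0
```

Call:
{"method": "carry_out", "body": {"increments": [[0,0,0,0,0,-0.1,1],[0,0,0,0,0,0,1]]}}

```text
time: 29.7
tcp_pos: [0.5928, 0.1928, -0.0044]
tool_rot: [-0.04, 0.999, -0.002, -0.002]
force: [0.2, -1.1, -0.4]
finger_gap: 0.0005
finger_force: 0.0
```

Call:
{"method": "carry_out", "body": {"increments": [[0,0,0,0,0,-0.1,1],[0,0,0,0,0,0,1]]}}

```text
time: 29.95
tcp_pos: [0.593, 0.1929, -0.0045]
tool_rot: [-0.04, 0.999, -0.002, -0.001]
force: [-2.9, -0.5, 6.4]
finger_gap: 0.0003
finger_force: 2.6
```

Flat top felt at z = -0.0045 with shut fingers. A home nut should therefore be felt at +0.0005. I'll check that on the nut.

Call:
{"method": "carry_out", "body": {"increments": [[0,0,0,0,0,2.5,1],[0,0,0,0.15,1.6,0,1],[0,0,0,0.15,1.6,0,1],[0,0,0,0.15,1.6,0,1],[0,0,0,0,0,-0.7,1],[0,0,0,0,0,0,1]]}}

```text
time: 30.7
tcp_pos: [0.5965, 0.2406, 0.011]
tool_rot: [-0.04, 0.999, -0.002, -0.003]
force: [-0.9, -0.3, 0.7]
finger_gap: -0.0001
finger_force: 0.0
```

Call:
{"method": "carry_out", "body": {"increments": [[0,0,0,0,0,-0.4,1],[0,0,0,0,0,-0.3,1],[0,0,0,0,0,0,1]]}}

```text
time: 31.08
tcp_pos: [0.5972, 0.2405, 0.0054]
tool_rot: [-0.04, 0.999, -0.002, -0.002]
force: [-0.3, 0.6, 0.6]
finger_gap: 0.0
finger_force: 0.0
```

Call:
{"method": "carry_out", "body": {"increments": [[0,0,0,0,0,-0.2,1],[0,0,0,0,0,0,1]]}}

```text
time: 31.32
tcp_pos: [0.5976, 0.2409, 0.0041]
tool_rot: [-0.04, 0.999, -0.002, -0.001]
force: [-0.1, -0.2, 1.5]
finger_gap: -0.0002
finger_force: 0.5
```

Call:
{"method": "carry_out", "body": {"increments": [[0,0,0,0,0,-0.1,1],[0,0,0,0,0,0,1]]}}

```text
time: 31.58
tcp_pos: [0.5977, 0.2409, 0.0035]
tool_rot: [-0.04, 0.999, -0.002, -0.001]
force: [-0.8, -0.9, 5.2]
finger_gap: 0.0003
finger_force: 2.3
```

Call:
{"method": "carry_out", "body": {"increments": [[0,0,0,0,0,-0.1,1],[0,0,0,0,0,0,1]]}}

```text
time: 31.82
tcp_pos: [0.597, 0.2409, 0.001]
tool_rot: [-0.04, 0.999, -0.002, -0.002]
force: [0.3, 0.6, -0.5]
finger_gap: 0.0001
finger_force: 0.0
```

The nut was still about 3 mm high and gave way under 5 N. I'll feel for it again.

Call:
{"method": "carry_out", "body": {"increments": [[0,0,0,0,0,-0.05,1],[0,0,0,0,0,0,1]]}}

```text
time: 32.08
tcp_pos: [0.5972, 0.2408, 0.0008]
tool_rot: [-0.04, 0.999, -0.002, -0.002]
force: [0.8, -0.5, 0.7]
finger_gap: 0.0003
finger_force: 0.0
```

Call:
{"method": "carry_out", "body": {"increments": [[0,0,0,0,0,-0.05,1],[0,0,0,0,0,0,1]]}}

```text
time: 32.33
tcp_pos: [0.5974, 0.2409, 0.0006]
tool_rot: [-0.04, 0.999, -0.002, -0.002]
force: [0.4, 0.7, 0.5]
finger_gap: 0.0002
finger_force: 0.0
```

Call:
{"method": "carry_out", "body": {"increments": [[0,0,0,0,0,-0.05,1],[0,0,0,0,0,0,1]]}}

```text
time: 32.58
tcp_pos: [0.5974, 0.2409, 0.0005]
tool_rot: [-0.04, 0.999, -0.002, -0.001]
force: [-0.9, 0.1, 2.6]
finger_gap: -0.0001
finger_force: 1.0
```

Call:
{"method": "carry_out", "body": {"increments": [[0,0,0,0,0,-0.05,1],[0,0,0,0,0,0,1]]}}

```text
time: 32.83
tcp_pos: [0.5975, 0.2409, 0.0005]
tool_rot: [-0.04, 0.999, -0.002, -0.001]
force: [-3.4, -0.9, 4.6]
finger_gap: -0.0001
finger_force: 2.5
```

The nut is now felt at +0.0005, fully home. Next I go over the keeper knob and cage it (closing line along the swing).

Call:
{"method": "carry_out", "body": {"increments": [[0,0,0,0,0,2.5,1],[0,0,0,0,0,4,0.6],[0,0,0,-2.5,1.5,1,0.5],[0,0,0,-2.5,1.6,0,0.5],[0,0,0,-2.5,1.5,0,0.5],[0,0,0,-2.4,1.5,0,0.5],[0,0,0,0,0,0,0.5],[0,0,0,0,0,0,0.5]]}}

```text
time: 33.83
tcp_pos: [0.4987, 0.3017, 0.0747]
tool_rot: [-0.04, 0.999, -0.002, -0.001]
force: [0.0, 0.2, -0.9]
finger_gap: 0.0426
finger_force: 0.0
```

```bash
python3 r.py 94.6 .4985 .302 .016; python3 - <<'E'
from h import *
p=imaging.grab_frame("side");f=p["frame"]
# knob: dark blob near expected place
u,v=proj(p,[.4985,.302,.04]).round().astype(int); g=f[v-14:v+14,u-14:u+14].max(2)
n,l,s,c=cv2.connectedComponentsWithStats((g<60).astype('uint8'))
print(u,v,s,[ray(p,u-14+a,v-14+b,.041) for a,b in c[1:]])
E
```

```text
33.825 [ 0.8882  0.026  -0.1777  0.0002 -1.3717 -2.3794] [0.4987 0.3017 0.0747] [ 0.0218  0.2069 -0.8574] gap 0.042584555751089916
rotvec deg [ 0.214  -0.1585  0.0405]
shift cm [-0.0163  0.0271 -5.8651]
238 198 [[  0   0  28  28 722]
 [ 12   9   6  11  62]] [array([0.49954416, 0.29979724, 0.041     ])]
```

Call:
{"method": "carry_out", "body": {"increments": [[0,0,0,0,0,-2,0.5],[0,0,0,0,0,-1,0.5],[0,0,0,0,0,-1,0.5],[0,0,0,0,0,0,0.5]]}}

```text
time: 34.38
tcp_pos: [0.498, 0.3013, 0.0334]
tool_rot: [-0.04, 0.999, -0.003, -0.002]
force: [0.1, -0.1, 0.5]
finger_gap: 0.0426
finger_force: 0.0
```

Call:
{"method": "carry_out", "body": {"increments": [[0,0,0,0,0,-0.6,0.5],[0,0,0,0,0,-0.6,0.5],[0,0,0,0,0,0,0.6],[0,0,0,0,0,0,0.7],[0,0,0,0,0,0,0.75],[0,0,0,0,0,0,0.75]]}}

```text
time: 35.12
tcp_pos: [0.4985, 0.302, 0.0229]
tool_rot: [-0.04, 0.999, -0.002, -0.001]
force: [-0.4, -0.4, 0.6]
finger_gap: 0.0215
finger_force: 0.0
```

Call:
{"method": "carry_out", "body": {"increments": [[0,0,0,0,0,0,0.77],[0,0,0,0,0,0,0.79],[0,0,0,0,0,0,0.8],[0,0,0,0,0,0,0.8]]}}

```text
time: 35.62
tcp_pos: [0.4984, 0.3019, 0.0227]
tool_rot: [-0.04, 0.999, -0.002, -0.002]
force: [-0.5, 0.3, 0.8]
finger_gap: 0.0168
finger_force: 0.0
```

```bash
python3 - <<'E'
import numpy as np
C=np.array([.6045,.310]);t=np.radians(-5.4);ex=np.array([np.cos(t),np.sin(t)]);ey=np.array([-np.sin(t),np.cos(t)])
k=np.array([.4985,.302])-C;print(np.hypot(*k),"q",np.arctan2(-k@ex,-k@ey))
q=np.radians(np.arange(80,-1,-5));P=np.array([C+.106*(-np.sin(a)*ex-np.cos(a)*ey) for a in q])
print((P[0]*100).round(2));print((np.diff(P,axis=0)*100).round(2).tolist())
E
```

```text
0.10630145812734654 q 1.4012196563588626
[49.88 30.15]
[[0.11, -0.92], [0.19, -0.9], [0.27, -0.88], [0.35, -0.86], [0.42, -0.82], [0.49, -0.78], [0.56, -0.74], [0.62, -0.69], [0.68, -0.63], [0.73, -0.57], [0.78, -0.5], [0.82, -0.43], [0.85, -0.36], [0.88, -0.28], [0.9, -0.21], [0.92, -0.13]]
```

Call:
{"method": "carry_out", "body": {"increments": [[0,0,0,0,0,-0.4,0.8],[0,0,0,0.05,-0.46,0,0.8],[0,0,5,0.06,-0.46,0,0.8],[0,0,2.5,0.09,-0.45,0,0.8],[0,0,2.5,0.1,-0.45,0,0.8],[0,0,2.5,0.13,-0.44,0,0.8],[0,0,2.5,0.14,-0.44,0,0.8]]}}

```text
time: 36.5
tcp_pos: [0.5039, 0.2752, 0.0183]
tool_rot: [-0.171, 0.985, -0.001, -0.001]
force: [0.9, 3.4, -1.8]
finger_gap: 0.017
finger_force: 1.4
```

Call:
{"method": "carry_out", "body": {"increments": [[0,0,2.5,0.17,-0.43,0,0.8],[0,0,2.5,0.18,-0.43,0,0.8],[0,0,2.5,0.21,-0.41,0,0.8],[0,0,2.5,0.21,-0.41,0,0.8],[0,0,2.5,0.24,-0.39,0,0.8],[0,0,2.5,0.25,-0.39,0,0.8]]}}

```text
time: 37.25
tcp_pos: [0.5165, 0.2507, 0.0183]
tool_rot: [-0.298, 0.955, -0.001, -0.001]
force: [-1.1, 2.7, -1.7]
finger_gap: 0.017
finger_force: 1.4
```

Call:
{"method": "carry_out", "body": {"increments": [[0,0,2.5,0.28,-0.37,0,0.8],[0,0,2.5,0.28,-0.37,0,0.8],[0,0,2.5,0.31,-0.35,0,0.8],[0,0,2.5,0.31,-0.34,0,0.8],[0,0,2.5,0.34,-0.32,0,0.8],[0,0,2.5,0.34,-0.31,0,0.8]]}}

```text
time: 38.0
tcp_pos: [0.535, 0.2301, 0.0184]
tool_rot: [-0.42, 0.908, -0.002, -0.001]
force: [-0.5, 3.3, -1.4]
finger_gap: 0.0169
finger_force: 1.4
```

Call:
{"method": "carry_out", "body": {"increments": [[0,0,2.5,0.36,-0.29,0,0.8],[0,0,2.5,0.37,-0.28,0,0.8],[0,0,2.5,0.39,-0.25,0,0.8],[0,0,2.5,0.39,-0.25,0,0.8],[0,0,0,0,0,0,0.8]]}}

```text
time: 38.62
tcp_pos: [0.5502, 0.2189, 0.0184]
tool_rot: [-0.496, 0.868, -0.002, -0.001]
force: [-0.0, 1.7, -0.0]
finger_gap: 0.0171
finger_force: 0.6
```

Call:
{"method": "carry_out", "body": {"increments": [[0,0,2.5,0.41,-0.22,0,0.8],[0,0,2.5,0.41,-0.21,0,0.8],[0,0,2.5,0.42,-0.18,0,0.8],[0,0,0,0,0,0,0.8]]}}

```text
time: 39.12
tcp_pos: [0.5626, 0.2127, 0.0185]
tool_rot: [-0.552, 0.834, -0.002, -0.001]
force: [-1.5, 1.1, 0.1]
finger_gap: 0.0169
finger_force: 0.5
```

Call:
{"method": "carry_out", "body": {"increments": [[0,0,2.5,0.43,-0.18,0,0.8],[0,0,2.5,0.44,-0.14,0,0.8],[0,0,0,0,0,0,0.8]]}}

```text
time: 39.5
tcp_pos: [0.5712, 0.2094, 0.0185]
tool_rot: [-0.587, 0.809, -0.002, -0.001]
force: [-0.7, 1.5, -0.6]
finger_gap: 0.0171
finger_force: 0.6
```

Call:
{"method": "carry_out", "body": {"increments": [[0,0,2.5,0.44,-0.14,0,0.8],[0,0,2.5,0.45,-0.11,0,0.8],[0,0,0,0,0,0,0.8]]}}

```text
time: 39.88
tcp_pos: [0.5802, 0.2069, 0.0185]
tool_rot: [-0.622, 0.783, -0.002, -0.0]
force: [-0.6, -0.2, -1.0]
finger_gap: 0.0172
finger_force: 0.6
```

Call:
{"method": "carry_out", "body": {"increments": [[0,0,2.5,0.45,-0.1,0,0.8],[0,0,1.2,0.23,-0.04,0,0.8],[0,0,0,0,0,0,0.8]]}}

```text
time: 40.25
tcp_pos: [0.587, 0.2056, 0.0185]
tool_rot: [-0.647, 0.762, -0.002, -0.0]
force: [-1.5, 0.0, -1.0]
finger_gap: 0.0173
finger_force: 1.1
```

Call:
{"method": "carry_out", "body": {"increments": [[0,0,1,0.2,-0.03,0,0.8],[0,0,1,0.2,-0.03,0,0.8],[0,0,0,0,0,0,0.8]]}}

```text
time: 40.62
tcp_pos: [0.5912, 0.205, 0.0186]
tool_rot: [-0.661, 0.75, -0.002, -0.0]
force: [-2.5, -1.0, -2.3]
finger_gap: 0.0174
finger_force: 1.1
```

Call:
{"method": "carry_out", "body": {"increments": [[0,0,0.5,0.15,-0.02,0,0.8],[0,0,0.5,0.15,-0.02,0,0.8],[0,0,0,0,0,0,0.8]]}}

```text
time: 41.0
tcp_pos: [0.5943, 0.2046, 0.0186]
tool_rot: [-0.668, 0.745, -0.002, -0.0]
force: [-1.8, -0.8, -1.7]
finger_gap: 0.017
finger_force: 1.2
```

Call:
{"method": "carry_out", "body": {"increments": [[0,0,0,0.1,-0.01,0,0.8],[0,0,0,0.1,-0.01,0,0.8],[0,0,0,0,0,0,0.8]]}}

```text
time: 41.38
tcp_pos: [0.5963, 0.2045, 0.0187]
tool_rot: [-0.668, 0.745, -0.002, -0.0]
force: [-2.4, -1.1, -0.9]
finger_gap: 0.0174
finger_force: 1.4
```

Call:
{"method": "carry_out", "body": {"increments": [[0,0,0,0.1,0,0,0.8],[0,0,0,0,0,0,0.8]]}}

```text
time: 41.62
tcp_pos: [0.5965, 0.2045, 0.0186]
tool_rot: [-0.668, 0.745, -0.002, -0.001]
force: [-6.0, -1.2, -0.2]
finger_gap: 0.0171
finger_force: 3.1
```

Call:
{"method": "carry_out", "body": {"increments": [[0,0,0,0.1,0,0,0.8],[0,0,0,0,0,0,0.8]]}}

```text
time: 41.88
tcp_pos: [0.5966, 0.2044, 0.0185]
tool_rot: [-0.668, 0.745, -0.002, -0.002]
force: [-10.6, -1.3, 2.9]
finger_gap: 0.017
finger_force: 5.0
```

Call:
{"method": "carry_out", "body": {"increments": [[0,0,0,0.1,0,0,0.8],[0,0,0,0,0,0,0.8]]}}

```text
time: 42.12
tcp_pos: [0.5968, 0.2044, 0.0184]
tool_rot: [-0.668, 0.744, -0.001, -0.002]
force: [-14.0, -1.7, 3.5]
finger_gap: 0.0173
finger_force: 6.9
```

The stop is felt at x = 0.5966, as predicted. I centre the cage, open it and lift clear.

Call:
{"method": "carry_out", "body": {"increments": [[0,0,0,-0.25,0,0,0.8],[0,0,0,-0.22,0,0,0.75],[0,0,0,0,0,0,0.65],[0,0,0,0,0,0,0.6],[0,0,0,0,0,0,0.6]]}}

```text
time: 42.75
tcp_pos: [0.5948, 0.2046, 0.0189]
tool_rot: [-0.668, 0.745, -0.002, 0.0]
force: [0.6, -0.5, 0.4]
finger_gap: 0.0342
finger_force: 0.0
```

Call:
{"method": "carry_out", "body": {"increments": [[0,0,0,0,0,2,0.6],[0,0,0,0,0,3,0.6],[0,0,0,0,0,4,0.6],[0,0,0,-2,-4,2,0.6],[0,0,0,-2,-5,2,0.6],[0,0,0,-2,-5,0,0.6],[0,0,0,-2,-5,0,0.6],[0,0,0,-2,-5,0,0.6],[0,0,0,-2,-5,0,0.6],[0,0,0,0,0,0,0.6]]}}

```text
time: 44.0
tcp_pos: [0.4739, -0.088, 0.1511]
tool_rot: [-0.666, 0.746, -0.004, 0.001]
force: [-0.0, -0.4, 0.1]
finger_gap: 0.0343
finger_force: 0.0
```

```bash
python3 - <<'E'
from h import *
np.set_printoptions(precision=4,suppress=True)
print(readout.get_obs()["tcp_pos"])
for n in("top","side"):
  p=imaging.grab_frame(n); cv2.imwrite(f"pics/{n}9.png",p["frame"])
  for t in("keeper_knob","nut_center","tee","coupler_a","torque_wrench"):
    print(n,t,[(round(d["p"],2),world(p,d["xyz"])) for d in imaging.spot_in(p,t)[:2]])
  f=p["frame"];u,v=proj(p,[.5945,.2045,.045]).round().astype(int);w=f[v-10:v+10,u-10:u+10].max(2)
  k,l,s,c=cv2.connectedComponentsWithStats((w<60).astype('uint8'));print(s[1:],[ray(p,u-10+a,v-10+b,.045) for a,b in c[1:]])
E
```

```text
[ 0.4739 -0.088   0.1511]
top keeper_knob [(0.83, array([0.6024, 0.2671, 0.0245])), (0.29, array([0.578 , 0.2435, 0.0161]))]
top nut_center [(0.6, array([0.5966, 0.2328, 0.0143]))]
top tee [(0.64, array([0.5722, 0.2417, 0.0184])), (0.45, array([0.6599, 0.2181, 0.0176]))]
top coupler_a [(0.7, array([0.5954, 0.2336, 0.0205])), (0.61, array([0.5736, 0.241 , 0.0131]))]
top torque_wrench [(0.68, array([0.4479, 0.2337, 0.0129])), (0.3, array([0.6034, 0.2653, 0.0264]))]
[[ 8  8  4  6 21]] [array([0.5928, 0.2064, 0.045 ])]
side keeper_knob []
side nut_center []
side tee [(0.58, array([0.6042, 0.2947, 0.0277])), (0.46, array([0.658 , 0.2018, 0.013 ]))]
side coupler_a [(0.59, array([0.5241, 0.1041, 0.0048]))]
side torque_wrench [(0.49, array([0.4494, 0.2097, 0.0129]))]
[[  0   0  20  20 328]] [array([0.5956, 0.204 , 0.045 ])]
```

```bash
python3 -c "
from workcell import bot
print(bot.close_job())"
```

```text
the job is handed in; nothing more can be done
None
```

The nut is fully home in its nest, checked by touch at the predicted height after a gentle 5 N press seated its last 3 mm. The keeper is swung closed against its stop, no push passed about 15 N, and the job is handed in at about 44 s.

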